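# Put the condiment corner back in order

### The arm

A 6-joint arm with a two-finger parallel gripper is mounted at the origin on a cart in front of the work surface, level with it; the furniture and walls round the work are solid. World frame = base frame: x ahead of the robot, y to its left, z up, the work surface at z = 0. Lengths are in m, angles in rad, forces in N, time in s.
With the tool pointing down it reaches from about 0.3 to 0.85 m from the base axis. Payload 4.2 kg.
Tool frame: the origin (TCP) lies at the very end of the fingers, on their centre line; the grasp point (between the pads) lies 19 mm behind it; z points along the fingers, y is the line along which they close (so a half turn about z gives the same grasp; the last joint's range is limited). The gripper opens to 91 mm and grips with 3 to 60 N. Pads are 32 mm wide; open, the fingers measure 118 mm over their backs; the gripper's body (76 mm by 178 mm) begins 60 mm behind the grasp point.
Start: joints at [-1.223, 0.32, 1.565, -0, 1.257, -0.02], TCP at [0.207, -0.537, 0.214] pointing down, gripper open.
Joint ranges: [-3.11, 3.11], [-0.84, 2.01], [0.21, 2.61], [-1.34, 4.49], [0.05, 2.63], [-2.56, 2.56]. Speed limits (rad/s): [2.57, 2.57, 3.14, 3.14, 3.14, 3.14].

### API

Orientations are given as a rotation vector (axis times angle).
In Python, from station import arm, vision, spotter gives the robot as it stands.
- The arm moves only by the shell command python3 -m pendant 'ROWS' [FORCE]. ROWS is JSON, a list of rows, each a list of 3 entries, a list of its own where there are three numbers: the shift along the tool's x, y, z scaled (see below), then the turn, a rotation vector about the tool's x, y, z scaled (see below), then the opening, from -1 (shut) to 1 (fully open). In form: [[[dx, dy, dz], [wx, wy, wz], fingers], ...]. A call has exactly 10 rows; each row shifts and turns the commanded pose from where the row before left it, along the tool's axes as they then stand; what a row does not reach is not made up. The controller multiplies each number of a shift by 0.02 m and each number of a turn by 360 degrees. A row lasts 1/12 s, in which the tool goes at most 41.7 mm and 7.16 degrees, less where a joint would pass 70% of its speed; a pose out of reach is approached as far as the arm can. A call with a number of a shift or a turn outside -1 to 1 is refused whole. A call with a gripper value outside its range is refused whole. The fingers move at their own pace and stop on an object; FORCE is the grip in N (left out, the last holds). Time passes only in rows, so rows that do not move let the fingers close, or fill a call up. It gives the time, the measured TCP pose, the force, the opening and the grip force at its end, in the units of the state.
- arm.get_obs(): the state, without advancing time (a new reading comes with each control period).
- vision.get_image(name): name is "scene" or "top"; returns a dict with "image" (400x640x3 uint8, red, green, blue), "depth" (400x640 float32, m along the optical axis (not along the pixel's ray), 0 where there is no reading), "fx", "fy", "cx", "cy" (pixels), "rvec" (rotation vector, rad) and "tvec" (3), from world to camera coordinates, as OpenCV has them. Camera axes: x right, y down, z forward; pixel columns grow to the right and rows downward; lengths in m; the calibration is good to about 2 mm. A picture is of the moment at which its call begins.
- arm.sign_off(): hands the job in; it is judged then, once.
Trained networks look in the newest picture that a camera, given by its name, has taken for a name from the list of things; names that differ only in an ending like _2 or _b are one class to them, and where a whole thing is asked for, a point or a joint stands for the part that bears it (a point fixed in the world has none). Each returns a list of dicts, best first, with "conf" (0 to 1); they miss things now and then, are a little off and sometimes report something else, mostly with a low value. They report only what shows in the picture. A call takes as long as a camera call. They do not tell look-alikes from the thing itself.
- spotter.look_for(camera, name): "extent" ([centre column, centre row, width, height] as shares, 0 to 1, of the picture: columns of its width, rows of its height, round what is visible of it).
The state is a dict: "time": time; "qpos": joint angles; "dq": joint speeds; "joint_torque": joint torques, N m; "tcp_pos": TCP position; "tool_rot": TCP orientation; "wrist_force": force on the tool from outside, world axes, zero at the start; "torque": the same for the moment, N m; "width": finger opening in m; "gripper_force": force on a finger pad.
Only numpy, scipy, OpenCV 4.12 (cv2) and the standard library are available. Lean on these libraries where they do the work, as an engineer would, in place of code of your own. Each camera call takes 0.05 s, during which the arm holds its last target. There are 200 camera calls.

### The job

The pepper mill, the jam jar and the table sign have each been left on another one's wooden tray. Move them round (the empty cork mat is free for putting one down meanwhile) so that each stands upright in the middle of its own tray: the mill on the round tray, the jar on the square tray, and the sign on the oblong tray with its card running along the tray's long sides. Knock nothing over, and leave the yellow cheese block and the teaspoon lying between them where they are.

Things in the scene. Friction and masses are not known exactly. Their poses are not given: they have to be found in the camera images.
- mill_mid (a point): Dark wooden turned pepper mill, upright, round: 140 mm high with its small top knob, foot and belly 52 mm across up to 94 mm, then a round head at most 42 mm across from 94 to 131 mm; the head does not turn; about 0.22 kg. Grip it by the head: lower down the mill top may reach into the gripper. The point is on its axis in the middle of the head, 110 mm above its underside; z up the mill. It may lean up to 0.04 rad as it stands. It starts standing on the square tray.
- jar_mid (a point): Upright glass jam jar with a flat screw lid, round: 75 mm high, glass 58 to 60 mm across, lid 57 mm across; about 0.32 kg. The point is on its axis, 37.5 mm above its underside; z up. It starts standing on the oblong tray.
- sign_mid (a point): Small table sign: a white card 4 mm thick (along its x), 56 mm wide (along its y), standing up from a black foot 45 mm (x) by 66 mm (y) and 14 mm high; 64 mm high in all; about 0.07 kg. It can be pinched by the card, across its faces. The point is in the middle of the card's thickness and width, 32 mm above the underside, and 4 mm towards +x from the centre of the foot; x is square to the card, y runs along it, z up. It starts standing on the round tray.
- round_tray: Round wooden tray, 116 mm across, rim 12 mm high and 5 mm thick, flat floor 5 mm above the worktop and 104 mm across. Home of the mill. It is fixed to the worktop, so it must not move; it may be turned up to 0.5 rad either way from the worktop's axes. Origin: centre of its underside, z up.
- square_tray: Square wooden tray, 106 x 106 mm, rim 12 mm high and 5 mm thick, flat floor 5 mm above the worktop and 96 x 96 mm. Home of the jar. It is fixed to the worktop, so it must not move; it may be turned up to 0.5 rad either way from the worktop's axes. Origin: centre of its underside, z up.
- oblong_tray: Oblong wooden tray, 84 mm along its x and 134 mm along its y, rim 12 mm high and 5 mm thick, flat floor 5 mm above the worktop and 74 x 124 mm. Home of the sign, whose y then lies along the tray's y, either way round. It is fixed to the worktop, so it must not move; it may be turned up to 0.5 rad either way from the worktop's axes. Origin: centre of its underside, z up.
- cork_mat: Flat round cork mat without a rim, 124 mm across and 6 mm thick, empty: the free spot to set a thing down on meanwhile. It is fixed to the worktop, so it must not move; it may be turned up to 0.5 rad either way from the worktop's axes. Origin: centre of its underside, z up.
- cheese_mid (a point): Yellow cheese block, 36 (x) x 55 (y) x 30 mm, lying loose on the worktop; a bystander, to be left alone. The point is its centre, 15 mm up.
- teaspoon_mid (a point): Steel teaspoon, 133 mm long (x), 27 mm wide (y), 11 mm high, lying loose on the worktop; a bystander, to be left alone. The point is at the middle of its length, 5 mm up.
Not all that is in view belongs to the job. Leave any purple or turquoise look-alike of the part that bears jar_mid alone.

How it is judged:
By the outcome, as a careful person would: the job done as asked, in the order asked, and still so for the second after the job is handed in, with the robot touching nothing.
It also fails if it takes over 104 s, if anything falls off the work surface, if the arm or the gripper's body presses on something with over 40 N, if the wrist force passes 120 N, or if a joint passes its speed limit or range.

## Working session

There is one attempt and no reset: what is moved stays moved. The work goes in short steps, Python scripts to look and compute and a shell command to move; the robot and the scene stay as the last step left them, time stands still between calls to the robot, and variables do not carry over. Pictures are saved under pics/ and viewed, at most 14 in all, crops included, and the job is handed in when it is done.

```bash
mkdir -p pics; ls
cat > h.py <<'E'
import numpy as np, cv2
from station import arm, vision, spotter
def cam(n):
    d=vision.get_image(n); R=cv2.Rodrigues(np.array(d["rvec"],float))[0]; t=np.array(d["tvec"],float).ravel()
    z=d["depth"].astype(float); v,u=np.mgrid[0:400,0:640]
    P=np.stack([(u-d["cx"])/d["fx"]*z,(v-d["cy"])/d["fy"]*z,z],-1)
    W=(P-t)@R; W[z==0]=np.nan
    return d["image"],W,d,R,t
def save(n,im): cv2.imwrite("pics/%s.png"%n,im[:,:,::-1])
E
python3 - <<'E'
from h import *
for n in("top","scene"):
    im,W,d,R,t=cam(n); save(n+"0",im); np.save(n+"W",W); np.save(n+"I",im)
    print(n,"cam at",-R.T@t,d["fx"])
    for k in "mill_mid jar_mid sign_mid round_tray square_tray oblong_tray cork_mat cheese_mid teaspoon_mid".split():
        for r in spotter.look_for(n,k)[:3]:
            e=np.array(r["extent"])*[640,400,640,400]
            u,v=int(e[0]),int(e[1]); print(k,round(r["conf"],2),e.round(),W[min(v,399),min(u,639)].round(3))
print(arm.get_obs())
E
```

```text
pics
top cam at [0.282376   0.04068615 1.09964642] 453.3622472963691
mill_mid 0.88 [248. 212.  32.  24.] [0.446 0.217 0.125]
jar_mid 0.95 [236. 272.  29.  25.] [0.315 0.248 0.075]
jar_mid 0.75 [308. 148.  26.  31.] [0.605 0.092 0.083]
jar_mid 0.63 [251. 153.  24.  30.] [0.593 0.227 0.076]
round_tray 0.74 [357. 216.  48.  44.] [ 0.459 -0.027  0.022]
square_tray 0.96 [256. 211.  47.  53.] [0.454 0.207 0.081]
oblong_tray 0.69 [311. 155.  59.  50.] [0.589 0.085 0.081]
cork_mat 0.88 [404. 158.  47.  50.] [ 0.607 -0.144  0.01 ]
cheese_mid 0.61 [302. 210.  23.  21.] [0.469 0.107 0.032]
teaspoon_mid 0.48 [351. 160.   7.  47.] [ 0.601 -0.01   0.012]
scene cam at [-0.1583585   0.5069174   0.67497207] 388.19478159383465
mill_mid 0.88 [251. 240.  24.  52.] [0.44  0.227 0.087]
jar_mid 0.95 [219. 221.  25.  37.] [0.574 0.243 0.06 ]
jar_mid 0.87 [269. 294.  29.  44.] [0.298 0.273 0.068]
jar_mid 0.66 [265. 198.  25.  31.] [0.59  0.102 0.059]
sign_mid 0.79 [329. 209.  24.  30.] [ 0.464 -0.02   0.035]
round_tray 0.65 [332. 215.  43.  26.] [ 0.454 -0.023  0.019]
square_tray 0.68 [253. 261.  61.  41.] [
[... 288 characters left out ...]
 23.] [ 0.592 -0.007  0.   ]
{'time': 1.0, 'qpos': array([-1.22300952e+00,  3.19582027e-01,  1.56450822e+00,  4.81681371e-05,
        1.25742937e+00, -2.00150363e-02]), 'dq': array([-0.00078111,  0.00119517,  0.00173027,  0.0007591 , -0.00030821,
        0.00202621]), 'joint_torque': array([ 5.32159993e-04, -4.12351620e+01, -2.32232630e+01,  7.28287292e-02,
        3.74920748e-02, -5.48877125e-06]), 'tcp_pos': array([ 0.20675729, -0.53654218,  0.21398308]), 'tool_rot': array([3.08855935e+00, 5.74456056e-01, 8.97292736e-05]), 'wrist_force': array([ 0.48921126,  0.56304755, -1.28413081]), 'torque': array([0.02977439, 0.03960547, 0.02431741]), 'gripper_force': 0.0, 'width': 0.09122499777765292}
```

Run:
```python
import numpy as np,cv2
im=np.load("topI.npy")[110:310,205:445]; cv2.imwrite("pics/topc.png",cv2.resize(im[:,:,::-1],None,fx=3,fy=3,interpolation=cv2.INTER_CUBIC))
im=np.load("sceneI.npy")[160:330,190:390]; cv2.imwrite("pics/scenec.png",cv2.resize(im[:,:,::-1],None,fx=3.5,fy=3.5,interpolation=cv2.INTER_CUBIC))
```

```text
(no output)
```

View pics/topc.png

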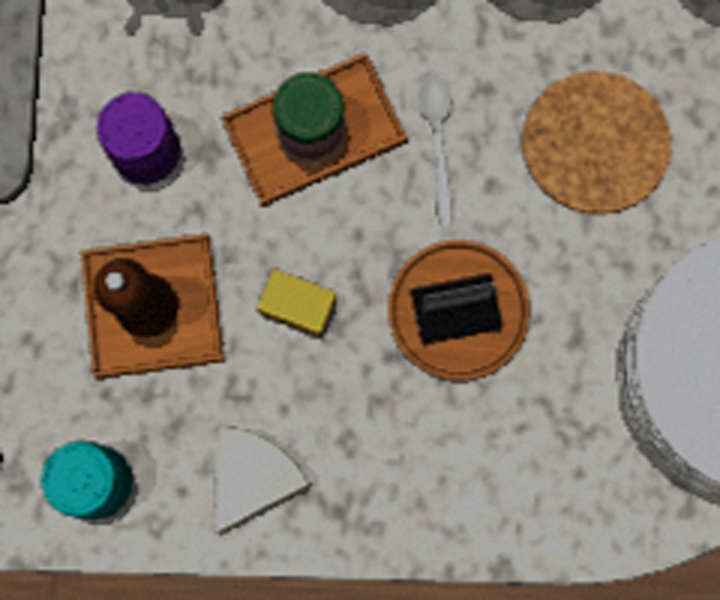

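View pics/scenec.png

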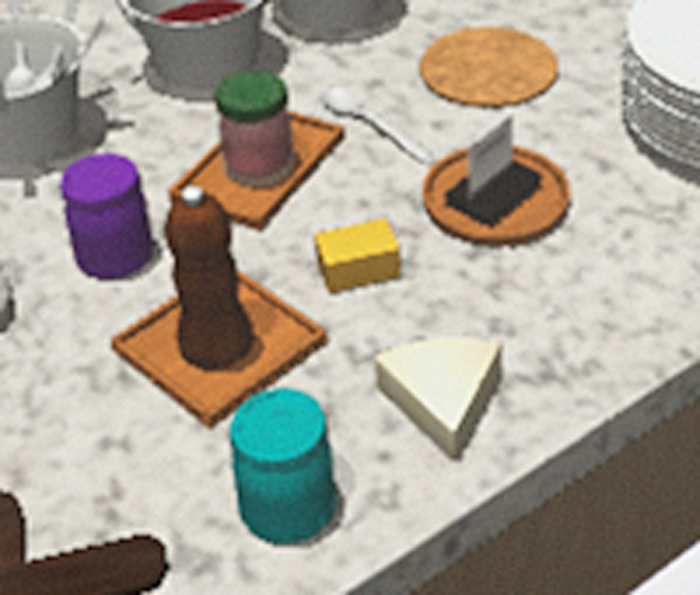

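The top crop shows the mill (knob ≈(243,204) full-image px), the green-lid jar ≈(308,146), the sign ≈(357,213), cork ≈(404,157), the cheese ≈(304,211) and the spoon ≈(351,160). The purple and turquoise jars and the white wedge are decoys.

```bash
cat >> h.py <<'E'
def plane(d,R,t,uv,z):
    uv=np.asarray(uv,float).reshape(-1,2); ray=np.c_[(uv[:,0]-d["cx"])/d["fx"],(uv[:,1]-d["cy"])/d["fy"],np.ones(len(uv))]@R
    c=-R.T@t; s=(z-c[2])/ray[:,2]; return (c+ray*s[:,None])[:,:2]
def big(m):
    n,l,st,_=cv2.connectedComponentsWithStats(m.astype(np.uint8)); return l==1+np.argmax(st[1:,4])
def box(u0,v0,u1,v1):
    b=np.zeros((400,640),bool); b[v0:v1,u0:u1]=1; return b
def rect(d,R,t,m,z,off=.5):
    v,u=np.nonzero(m); P=plane(d,R,t,np.c_[u,v],z).astype(np.float32)*1000
    return cv2.minAreaRect(P), cv2.minEnclosingCircle(P), P.mean(0)
E
python3 - <<'E'
from h import *
im,W,d,R,t=cam("top"); hsv=cv2.cvtColor(im,cv2.COLOR_RGB2HSV); H,S,V=[hsv[...,i].astype(int) for i in range(3)]
np.set_printoptions(precision=1,suppress=True)
wood=(S>110)&(H<18)
dbg=im.copy()
for n,b in dict(round=(330,185,385,240),square=(228,183,282,240),oblong=(275,124,344,181),cork=(374,129,433,185)).items():
    m=big(wood&box(*b)); dbg[m&~cv2.erode(m.astype(np.uint8),np.ones((3,3))).astype(bool)]=[0,255,255]
    print(n,m.sum(),rect(d,R,t,m,.006 if n=="cork" else .010))
def top(n,b,zmin,z,extra=None):
    m=box(*b)&(W[...,2]>zmin)
    if extra is not None:m&=extra
    m=big(m); dbg[m]=dbg[m]//2+[0,100,0]; print(n,m.sum(),rect(d,R,t,m,z),"depth mean",np.nanmean(W[m],0)*1000)
top("lid",(290,125,330,170),.07,.080)
top("millhead",(228,185,270,225),.105,.125)
top("knob",(230,190,262,215),.10,.143,(S<60)&(V>130))
top("card",(335,195,378,230),.045,.069)
black=(V<70)&box(338,195,376,228); m=big(black); print("foot",m.sum(),rect(d,R,t,m,.019))
m=big((S>120)&(H>=20)&(H<35)&box(285,195,325,230)); print("cheese",rect(d,R,t,m,.03))
m=box(340,130,362,187)&(W[...,2]>.007)
c=dbg[110:310,205:445]; save("dbg",cv2.resize(c,None,fx=3,fy=3,interpolation=0))
E
```

```text
round 1248 (((466.4693603515625, -30.44835662841797), (113.40309143066406, 111.76676940917969), 0.9501904249191284), ((466.3532409667969, -29.1656494140625), 57.63129425048828), array([466. , -30.4], dtype=float32))
square 1807 (((464.4576416015625, 220.31057739257812), (106.69895935058594, 105.90353393554688), 9.081254005432129), ((464.82061767578125, 220.18624877929688), 73.19651794433594), array([463.5, 219.7], dtype=float32))
oblong 1177 (((616.9686889648438, 91.9073257446289), (85.40206146240234, 133.1396942138672), 25.80130958557129), ((616.199951171875, 91.90386199951172), 77.21017456054688), array([612.4,  90.4], dtype=float32))
cork 1809 (((611.21533203125, -142.1208953857422), (119.38507843017578, 119.9879150390625), 0.9694865345954895), ((610.549560546875, -142.83782958984375), 61.404537200927734), array([ 610.3, -143.1], dtype=float32))
lid 451 (((612.569580078125, 96.00251007080078), (56.48384094238281, 54.195350646972656), 1.0341830253601074), ((613.0071411132812, 95.58814239501953), 29.238576889038086), array([613. ,  95.1], dtype=float32)) depth mean [612.7  95.1  80.
[... 455 characters left out ...]
t32)) depth mean [461.  225.6 145.5]
card 79 (((469.25030517578125, -25.305601119995117), (7.3278489112854, 55.36341094970703), 12.637099266052246), ((468.8024597167969, -25.405973434448242), 27.8178768157959), array([469.3, -24.8], dtype=float32)) depth mean [470.5 -25.2  61.9]
foot 518 (((464.64752197265625, -27.3466796875), (47.31840133666992, 65.68653869628906), 12.651590347290039), ((465.3002624511719, -27.245092391967773), 38.37513732910156), array([465. , -27.2], dtype=float32))
cheese (((466.7980651855469, 101.18344116210938), (55.42405700683594, 36.63810729980469), 70.0388412475586), ((466.7419738769531, 100.75202178955078), 31.123022079467773), array([466.8, 101.3], dtype=float32))
```

View pics/dbg.png

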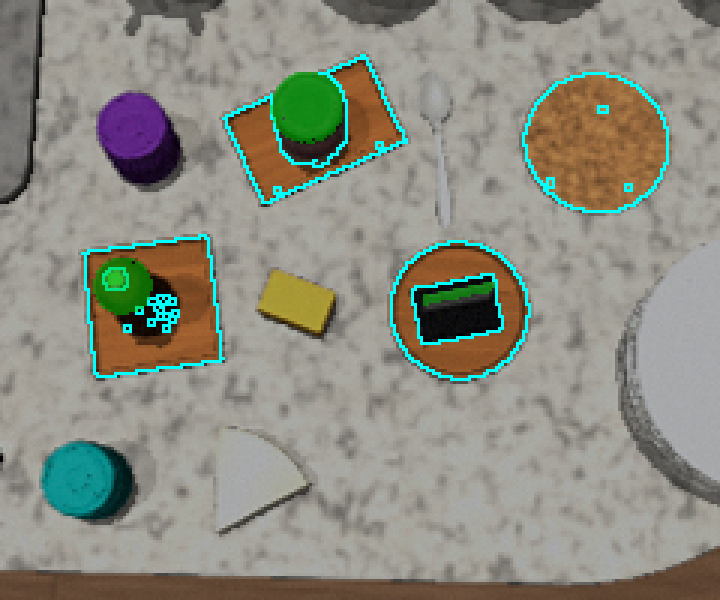

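Fits match the given sizes, so poses are known to within a few mm. I'll check the heights of surrounding obstacles and compute the first move.

```bash
cat > go.py <<'E'
import sys,numpy as np
from scipy.spatial.transform import Rotation as Ro
from station import arm
# target x y z(mm) finger-axis angle(deg)
def plan(x,y,z,ang=None):
    o=arm.get_obs(); R=Ro.from_rotvec(o["tool_rot"]); Y=R.as_matrix()[:,1]; cur=np.degrees(np.arctan2(Y[1],Y[0]))
    if ang is None: ang=cur
    da=(ang-cur+90)%180-90
    b=np.radians(cur+da); Rt=np.c_[[-np.sin(b),np.cos(b),0],[np.cos(b),np.sin(b),0],[0,0,-1]]
    w=(R.inv()*Ro.from_matrix(Rt)).as_rotvec()/(2*np.pi)
    s=np.array([x,y,z])/1000-o["tcp_pos"]
    print("t",round(o["time"],2),"tcp",(o["tcp_pos"]*1000).round(1),"fing",cur.round(1),"w",round(o["width"]*1000,1),"gf",round(o["gripper_force"],1),"F",o["wrist_force"].round(1),"q6",o["qpos"][5].round(2))
    print("turn total",w.round(4),"shift units (after turn)",(Rt.T@s/.02).round(2))
plan(*map(float,sys.argv[1:]))
E
python3 - <<'E'
import numpy as np
W=np.load("topW.npy").reshape(-1,3); S=np.load("sceneW.npy").reshape(-1,3); 
A=np.r_[W,S];A=A[~np.isnan(A).any(1)]
for x in np.arange(.25,.95,.05):
    print("%.2f"%x,[ "%3d"%(1000*np.percentile(q[:,2],95)) if len(q:=A[(abs(A[:,0]-x)<.025)&(abs(A[:,1]-y)<.025)])>5 else " - " for y in np.arange(.35,-.46,-.05)])
E
python3 go.py 468.5 -26 214 12.6
```

```text
0.25 ['  3', '  2', '  3', '  3', '  2', '  3', '  3', '  3', '  3', '  4', '  3', '  5', '-791', '-787', '-790', '-790', '-790']
0.30 [' 11', ' 70', ' 76', '  3', ' 31', ' 29', '  2', '  2', '  3', '  3', '  3', '  4', ' 88', ' 90', ' - ', ' - ', '-792']
0.35 [' 17', ' 74', ' 78', '  4', ' 33', ' 33', '  3', '  4', '  4', '  3', ' 77', ' 88', ' 87', ' 89', ' 89', ' - ', ' - ']
0.40 ['  4', '  3', ' 12', ' 12', '  5', '  3', '  4', ' 11', ' 12', '  3', ' 88', ' 83', ' 79', ' 81', ' 89', ' - ', ' - ']
0.45 ['  4', '  4', '133', '133', ' 22', ' 33', ' 11', ' 62', ' 60', ' 11', ' 88', ' 85', ' 79', ' 83', ' 90', ' - ', ' - ']
0.50 ['  4', '  8', ' 14', ' 27', '  9', ' 32', '  4', ' 19', ' 22', ' 10', '  4', ' 89', ' 89', ' 89', ' 89', ' - ', ' - ']
0.55 [' 49', ' 34', ' 71', ' 57', ' 11', ' 11', '  4', '  7', '  4', '  8', '  9', '  5', '  4', '  4', '  4', ' - ', ' - ']
0.60 [' 51', ' 47', ' 78', ' 77', ' 12', ' 82', ' 79', ' 12', '  4', '  9', ' 10', '  8', '  4', '  4', '  4', ' - ', ' - ']
0.65 [' 51', ' 47', '  3', '  4', ' 12', ' 83', ' 14', '  8', '  4', '  9', ' 10', '  9', '  4', '  4', '  4', ' - ', ' - ']
0.70 [' 50', ' 47', '101', ' 82', '  4', '  4', ' 78', '  4', '  3', '  5', '  4', '  4', ' 77', '  4', '  4', ' - ', ' - ']
0.75 [' 51', ' 99', ' 77', ' 74', ' 84', ' 77', ' 62', ' 78', ' 77', ' 73', ' 78', ' 76', ' 62', ' 78', '  4', ' - ', ' - ']
0.80 [' 51', ' 92', ' 76', ' 66', '102', '104', ' 39', ' 77', ' 77', ' 43', ' 80', ' 80', ' 39', ' 76', ' 79', ' - ', ' - ']
0.85 [' 51', ' 77', ' 90', '108', '  6', ' 78', ' 77', ' 79', ' 78', ' 78', '120', '109', ' 79', ' 79', '  6', ' - ', ' - ']
0.90 [' 51', ' 47', '  4', '  5', '  4', '  4', '  4', '  4', ' 20', ' 27', ' 17', ' 19', ' 15', '  7', ' 12', ' - ', ' - ']
t 1.05 tcp [ 206.7 -536.5  214. ] fing -68.9 w 91.2 gf 0.0 F [ 0.5 -1.1  0.8] q6 -0.02
turn total [ 0.      0.     -0.2265] shift units (after turn) [22.06 18.34 -0.  ]
```

```bash
python3 -m pendant '[[[1,0,0],[0,0,-0.0198],1],[[1,0,0],[0,0,-0.0198],1],[[1,0,0],[0,0,-0.0198],1],[[1,0,0],[0,0,-0.0198],1],[[1,0,0],[0,0,-0.0198],1],[[1,0,0],[0,0,-0.0198],1],[[1,0,0],[0,0,-0.0198],1],[[1,0,0],[0,0,-0.0198],1],[[1,0,0],[0,0,-0.0198],1],[[1,0,0],[0,0,-0.0198],1]]' 20; python3 go.py 468.5 -26 214 12.6
```

```text
time: 1.88
tcp_pos: [0.3198, -0.3857, 0.2139]
tool_rot: [2.168, 2.273, 0.0]
wrist_force: [0.1, -1.6, -0.0]
width: 0.0912
gripper_force: 0.0
t 1.88 tcp [ 319.8 -385.7  213.9] fing 2.7 w 91.2 gf 0.0 F [ 0.1 -1.6 -0. ] q6 -0.95
turn total [ 0.0001  0.     -0.0274] shift units (after turn) [15.93 11.18 -0.  ]
```

```bash
python3 -m pendant '[[[0,0,0],[0,0,-0.0137],1],[[0,0,0],[0,0,-0.0137],1],[[1,0.7,0],[0,0,0],1],[[1,0.7,0],[0,0,0],1],[[1,0.7,0],[0,0,0],1],[[1,0.7,0],[0,0,0],1],[[1,0.7,0],[0,0,0],1],[[1,0.7,0],[0,0,0],1],[[1,0.7,0],[0,0,0],1],[[1,0.7,0],[0,0,0],1]]'; python3 -m pendant '[[[1,0.7,0],[0,0,0],1],[[1,0.7,0],[0,0,0],1],[[1,0.7,0],[0,0,0],1],[[1,0.7,0],[0,0,0],1],[[1,0.7,0],[0,0,0],1],[[1,0.7,0],[0,0,0],1],[[1,0.7,0],[0,0,0],1],[[0.9,0.6,0],[0,0,0],1],[[0,0,0],[0,0,0],1],[[0,0,0],[0,0,0],1]]';  python3 go.py 468.5 -26 28 12.6
```

```text
time: 2.72
tcp_pos: [0.3951, -0.2054, 0.2141]
tool_rot: [1.972, 2.445, 0.0]
wrist_force: [0.3, 0.4, -0.4]
width: 0.0914
gripper_force: 0.0
time: 3.55
tcp_pos: [0.469, -0.0282, 0.2139]
tool_rot: [1.97, 2.447, -0.001]
wrist_force: [0.4, -0.2, -0.1]
width: 0.0914
gripper_force: 0.0
t 3.55 tcp [469.  -28.2 213.9] fing 12.3 w 91.4 gf 0.0 F [ 0.4 -0.2 -0.1] q6 -0.3
turn total [-0.0001  0.0001 -0.0007] shift units (after turn) [0.11 0.   9.29]
```

```bash
python3 -m pendant '[[[0.1,0,1],[0,0,-0.0007],1],[[0,0,1],[0,0,0],1],[[0,0,1],[0,0,0],1],[[0,0,1],[0,0,0],1],[[0,0,1],[0,0,0],1],[[0,0,1],[0,0,0],1],[[0,0,1],[0,0,0],1],[[0,0,1],[0,0,0],1],[[0,0,0.8],[0,0,0],1],[[0,0,0.5],[0,0,0],1]]'; python3 -m pendant '[[[0,0,0],[0,0,0],0],[[0,0,0],[0,0,0],-0.5],[[0,0,0],[0,0,0],-0.7],[[0,0,0],[0,0,0],-0.8],[[0,0,0],[0,0,0],-0.85],[[0,0,0],[0,0,0],-0.9],[[0,0,0],[0,0,0],-1],[[0,0,0],[0,0,0],-1],[[0,0,0],[0,0,0],-1],[[0,0,0],[0,0,0],-1]]' 15;  python3 go.py 468.5 -26 90 12.6
```

```text
time: 4.38
tcp_pos: [0.4671, -0.0279, 0.0265]
tool_rot: [-1.967, -2.447, 0.003]
wrist_force: [-0.2, -0.6, -0.3]
width: 0.0911
gripper_force: 0.0
time: 5.22
tcp_pos: [0.4685, -0.0268, 0.028]
tool_rot: [1.967, 2.45, -0.0]
wrist_force: [0.9, 0.9, -0.0]
width: 0.0274
gripper_force: 0.0
t 5.22 tcp [468.5 -26.8  28. ] fing 12.5 w 27.4 gf 0.0 F [ 0.9  0.9 -0. ] q6 -0.3
turn total [ 0.      0.     -0.0003] shift units (after turn) [ 0.04  0.01 -3.1 ]
```

```bash
python3 -m pendant '[[[0,0,0],[0,0,0],-1],[[0,0,0],[0,0,0],-1],[[0,0,0],[0,0,0],-1],[[0,0,0],[0,0,0],-1],[[0,0,0],[0,0,0],-1],[[0,0,0],[0,0,0],-1],[[0,0,0],[0,0,0],-1],[[0,0,-0.2],[0,0,0],-1],[[0,0,-0.3],[0,0,0],-1],[[0,0,-0.5],[0,0,0],-1]]' 15;  python3 go.py 611 -143 90 12.6
```

```text
time: 6.05
tcp_pos: [0.4676, -0.0268, 0.0478]
tool_rot: [-1.966, -2.448, 0.002]
wrist_force: [0.0, -0.2, -2.2]
width: 0.0029
gripper_force: 15.0
t 6.05 tcp [467.6 -26.8  47.8] fing 12.5 w 2.9 gf 15.0 F [ 0.  -0.2 -2.2] q6 -0.3
turn total [-0.0003 -0.0001 -0.0004] shift units (after turn) [-7.24  5.73 -2.11]
```

```bash
python3 -m pendant '[[[0,0,-0.7],[0,0,0],-1],[[0,0,-0.7],[0,0,0],-1],[[0,0,-0.7],[0,0,0],-1],[[-0.9,0.7,0],[0,0,0],-1],[[-0.9,0.7,0],[0,0,0],-1],[[-0.9,0.7,0],[0,0,0],-1],[[-0.9,0.7,0],[0,0,0],-1],[[-0.9,0.7,0],[0,0,0],-1],[[-0.9,0.7,0],[0,0,0],-1],[[-0.9,0.7,0],[0,0,0],-1]]'; python3 -m pendant '[[[-0.9,0.7,0],[0,0,0],-1],[[0,0,0],[0,0,0],-1],[[0,0,0],[0,0,0],-1],[[0,0,0.6],[0,0,0],-1],[[0,0,0.6],[0,0,0],-1],[[0,0,0.6],[0,0,0],-1],[[0,0,0.6],[0,0,0],-1],[[0,0,0.4],[0,0,0],-1],[[0,0,0],[0,0,0],-1],[[0,0,0],[0,0,0],-1]]';python3 go.py 611 -143 29 12.6
```

```text
time: 6.88
tcp_pos: [0.5919, -0.1294, 0.0904]
tool_rot: [-1.967, -2.449, 0.0]
wrist_force: [-1.1, -0.4, -0.7]
width: 0.0023
gripper_force: 15.0
time: 7.72
tcp_pos: [0.6084, -0.1429, 0.0337]
tool_rot: [-1.966, -2.449, 0.001]
wrist_force: [-0.7, -0.1, -0.9]
width: 0.0019
gripper_force: 15.0
t 7.72 tcp [ 608.4 -142.9   33.7] fing 12.5 w 1.9 gf 15.0 F [-0.7 -0.1 -0.9] q6 -0.47
turn total [-0.0002 -0.0001 -0.0003] shift units (after turn) [-0.03  0.12  0.24]
```

Run:
```python
from h import *
im,W,d,R,t=cam("scene"); save("s1",cv2.resize(im[100:280,200:440],None,fx=3,fy=3,interpolation=cv2.INTER_CUBIC))
```

```text
(no output)
```

View pics/s1.png

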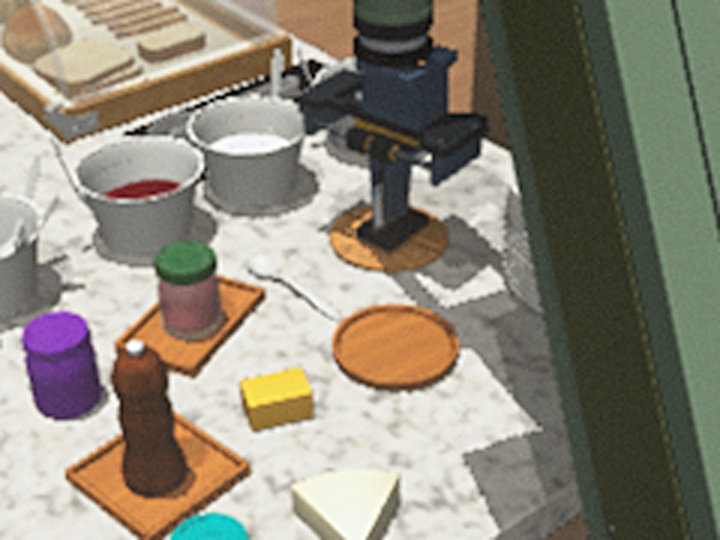

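The sign is held upright by its card just above the cork mat at crop (395,230), and the other things are in place. I'll set it down.

```bash
python3 -m pendant '[[[0,0.1,0.08],[0,0,0],-1],[[0,0,0.08],[0,0,0],-1],[[0,0,0.08],[0,0,0],-1],[[0,0,0],[0,0,0],-1],[[0,0,0],[0,0,0],-1],[[0,0,0],[0,0,0],-0.9],[[0,0,0],[0,0,0],-0.8],[[0,0,0],[0,0,0],-0.5],[[0,0,0],[0,0,0],0],[[0,0,0],[0,0,0],0]]'; python3 -m pendant '[[[0,0,0],[0,0,0],0.5],[[0,0,0],[0,0,0],0.5],[[0,0,0],[0,0,0],0.5],[[0,0,0],[0,0,0],0.5],[[0,0,-1],[0,0,0],1],[[0,0,-1],[0,0,0],1],[[0,0,-1],[0,0,0],1],[[0,0,-1],[0,0,0],1],[[0,0,-1],[0,0,0],1],[[0,0,-1],[0,0,0],1]]';python3 go.py 460.5 224.5 160 12.6
```

```text
time: 8.6
tcp_pos: [0.6109, -0.1429, 0.0293]
tool_rot: [1.967, 2.449, 0.0]
wrist_force: [-0.1, 0.8, -0.4]
width: 0.026
gripper_force: 0.0
time: 9.43
tcp_pos: [0.6107, -0.1428, 0.1502]
tool_rot: [1.967, 2.45, -0.0]
wrist_force: [-0.0, 1.4, -0.5]
width: 0.0904
gripper_force: 0.0
t 9.43 tcp [ 610.7 -142.8  150.2] fing 12.5 w 90.4 gf 0.0 F [-0.   1.4 -0.5] q6 -0.47
turn total [-0.      0.     -0.0004] shift units (after turn) [19.56 -3.32 -0.49]
```

```bash
python3 -m pendant '[[[0.9,-0.16,-1],[0,0,0],1],[[0.98,-0.16,-1],[0,0,0],1],[[1,-0.17,0],[0,0,0],1],[[1,-0.17,0],[0,0,0],1],[[1,-0.17,0],[0,0,0],1],[[1,-0.17,0],[0,0,0],1],[[1,-0.17,0],[0,0,0],1],[[1,-0.17,0],[0,0,0],1],[[1,-0.17,0],[0,0,0],1],[[1,-0.17,0],[0,0,0],1]]'; python3 -m pendant '[[[1,-0.17,0],[0,0,0],1],[[1,-0.17,0],[0,0,0],1],[[1,-0.17,0],[0,0,0],1],[[1,-0.17,0],[0,0,0],1],[[1,-0.17,0],[0,0,0],1],[[1,-0.17,0],[0,0,0],1],[[1,-0.17,0],[0,0,0],1],[[1,-0.17,0],[0,0,0],1],[[1,-0.17,0],[0,0,0],1],[[0.6,-0.1,0],[0,0,0],1]]'; python3 -m pendant '[[[0,0,0],[0,0,0],1],[[0,0,0],[0,0,0],1],[[0,0,0],[0,0,0],1],[[0,0,0],[0,0,0],1],[[0,0,0],[0,0,0],1],[[0,0,0],[0,0,0],1],[[0,0,0],[0,0,0],1],[[0,0,0],[0,0,0],1],[[0,0,0],[0,0,0],1],[[0,0,0],[0,0,0],1]]'
python3 go.py 460.5 224.5 100 12.6
python3 - <<'E'
from h import *
im,W,d,R,t=cam("top"); a=cv2.resize(im[120:290,210:430],None,fx=3,fy=3,interpolation=cv2.INTER_CUBIC); save("t2",a)
E
```

```text
time: 10.27
tcp_pos: [0.5348, 0.0438, 0.1892]
tool_rot: [1.967, 2.449, 0.0]
wrist_force: [0.7, -0.4, -0.5]
width: 0.0911
gripper_force: 0.0
time: 11.1
tcp_pos: [0.4613, 0.2248, 0.1892]
tool_rot: [-1.966, -2.45, -0.0]
wrist_force: [0.2, -0.4, 0.3]
width: 0.0913
gripper_force: 0.0
time: 11.93
tcp_pos: [0.4621, 0.2232, 0.1891]
tool_rot: [1.967, 2.449, -0.0]
wrist_force: [-1.1, -0.1, -0.9]
width: 0.0909
gripper_force: 0.0
t 11.93 tcp [462.1 223.2 189.1] fing 12.5 w 90.9 gf 0.0 F [-1.1 -0.1 -0.9] q6 0.21
turn total [ 0.      0.     -0.0004] shift units (after turn) [ 0.08 -0.07  4.46]
```

View pics/t2.png

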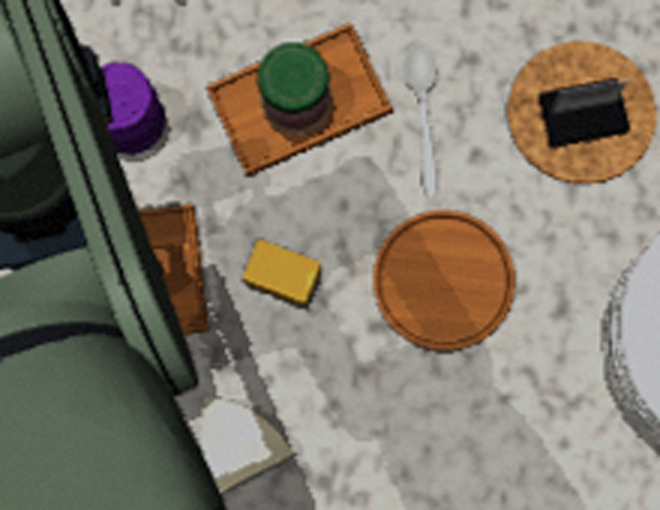

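The sign stands upright on the cork at crop (585,112), the round tray is empty, and the bystanders haven't moved. Now the mill.

```bash
python3 -m pendant '[[[0.08,-0.07,0.7],[0,0,0],1],[[0,0,0.7],[0,0,0],1],[[0,0,0.7],[0,0,0],1],[[0,0,0.7],[0,0,0],1],[[0,0,0.7],[0,0,0],1],[[0,0,0.6],[0,0,0],1],[[0,0,0.4],[0,0,0],1],[[0,0,0],[0,0,0],0.5],[[0,0,0],[0,0,0],0.2],[[0,0,0],[0,0,0],0.1]]' 30; python3 -m pendant '[[[0,0,0],[0,0,0],-0.1],[[0,0,0],[0,0,0],-0.2],[[0,0,0],[0,0,0],-0.3],[[0,0,0],[0,0,0],-0.5],[[0,0,0],[0,0,0],-1],[[0,0,0],[0,0,0],-1],[[0,0,0],[0,0,0],-1],[[0,0,0],[0,0,0],-1],[[0,0,0],[0,0,0],-1],[[0,0,0],[0,0,0],-1]]' 30;python3 go.py 466.5 -30 180 12.6
```

```text
time: 12.82
tcp_pos: [0.4609, 0.2249, 0.0998]
tool_rot: [1.967, 2.449, 0.002]
wrist_force: [0.7, -0.6, -0.7]
width: 0.0738
gripper_force: 0.0
time: 13.65
tcp_pos: [0.4606, 0.2247, 0.0993]
tool_rot: [1.967, 2.449, 0.001]
wrist_force: [0.1, -0.4, 2.7]
width: 0.0403
gripper_force: 30.0
t 13.65 tcp [460.6 224.7  99.3] fing 12.5 w 40.3 gf 30.0 F [ 0.1 -0.4  2.7] q6 0.21
turn total [ 0.0001 -0.     -0.0004] shift units (after turn) [-12.49  -2.49  -4.03]
```

```bash
python3 -m pendant '[[[0,0,-0.2],[0,0,0],-1],[[0,0,-0.5],[0,0,0],-1],[[0,0,-0.8],[0,0,0],-1],[[0,0,-0.8],[0,0,0],-1],[[0,0,-0.8],[0,0,0],-1],[[0,0,-0.6],[0,0,0],-1],[[0,0,-0.3],[0,0,0],-1],[[-0.2,-0.04,0],[0,0,0],-1],[[-0.5,-0.1,0],[0,0,0],-1],[[-0.8,-0.16,0],[0,0,0],-1]]'; python3 -m pendant '[[[-1,-0.2,0],[0,0,0],-1],[[-1,-0.2,0],[0,0,0],-1],[[-1,-0.2,0],[0,0,0],-1],[[-1,-0.2,0],[0,0,0],-1],[[-1,-0.2,0],[0,0,0],-1],[[-1,-0.2,0],[0,0,0],-1],[[-1,-0.2,0],[0,0,0],-1],[[-1,-0.2,0],[0,0,0],-1],[[-1,-0.2,0],[0,0,0],-1],[[-1,-0.2,0],[0,0,0],-1]]'; python3 -m pendant '[[[-0.7,-0.15,0],[0,0,0],-1],[[-0.3,-0.05,0],[0,0,0],-1],[[0,0,0],[0,0,0],-1],[[0,0,0],[0,0,0],-1],[[0,0,0],[0,0,0],-1],[[0,0,0],[0,0,0],-1],[[0,0,0],[0,0,0],-1],[[0,0,0],[0,0,0],-1],[[0,0,0],[0,0,0],-1],[[0,0,0],[0,0,0],-1]]'; python3 go.py 466.5 -30 99.5 12.6
```

```text
time: 14.48
tcp_pos: [0.4603, 0.1936, 0.1782]
tool_rot: [-1.964, -2.45, 0.003]
wrist_force: [-0.0, -1.6, -2.0]
width: 0.0403
gripper_force: 30.0
time: 15.32
tcp_pos: [0.4637, -0.0116, 0.178]
tool_rot: [-1.966, -2.448, 0.003]
wrist_force: [0.0, -0.2, -1.8]
width: 0.0404
gripper_force: 30.0
time: 16.15
tcp_pos: [0.4655, -0.0301, 0.1792]
tool_rot: [1.966, 2.45, 0.0]
wrist_force: [0.4, -0.3, -2.0]
width: 0.0405
gripper_force: 30.0
t 16.15 tcp [465.5 -30.1 179.2] fing 12.5 w 40.5 gf 30.0 F [ 0.4 -0.3 -2. ] q6 -0.31
turn total [ 0.      0.     -0.0003] shift units (after turn) [-0.01  0.05  3.98]
```

```bash
python3 -m pendant '[[[0,0.05,0.3],[0,0,0],-1],[[0,0,0.6],[0,0,0],-1],[[0,0,0.6],[0,0,0],-1],[[0,0,0.6],[0,0,0],-1],[[0,0,0.6],[0,0,0],-1],[[0,0,0.5],[0,0,0],-1],[[0,0,0.3],[0,0,0],-1],[[0,0,0.2],[0,0,0],-1],[[0,0,0.1],[0,0,0],-1],[[0,0,0],[0,0,0],-1]]'; python3 go.py 466.5 -30 99.5 12.6
python3 - <<'E'
from h import *
im,W,d,R,t=cam("scene"); save("s3",cv2.resize(im[130:280,270:430],None,fx=4,fy=4,interpolation=cv2.INTER_CUBIC))
E
```

```text
time: 16.98
tcp_pos: [0.4665, -0.0301, 0.103]
tool_rot: [-1.967, -2.449, 0.0]
wrist_force: [-0.7, -0.3, -2.0]
width: 0.0403
gripper_force: 30.0
t 16.98 tcp [466.5 -30.1 103. ] fing 12.5 w 40.3 gf 30.0 F [-0.7 -0.3 -2. ] q6 -0.31
turn total [-0.      0.     -0.0004] shift units (after turn) [ 0.01 -0.    0.17]
```

View pics/s3.png

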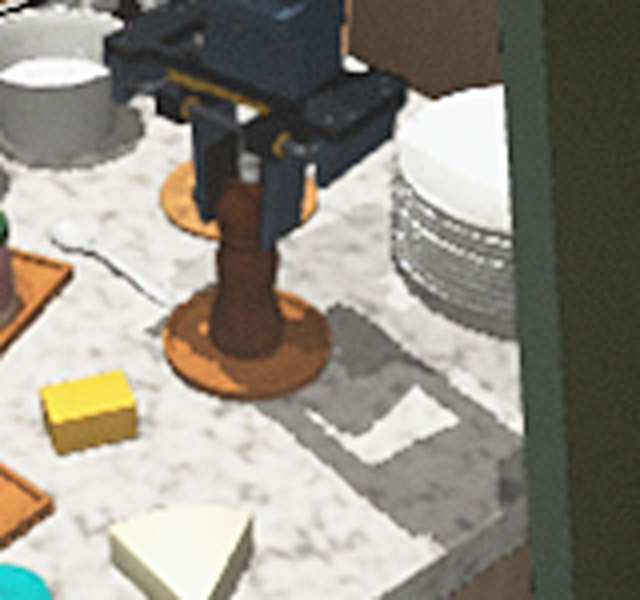

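The mill hangs vertical with its foot centred in the round tray at crop (247,340). I'll lower it the last 3 mm and release.

```bash
python3 -m pendant '[[[0,0,0.06],[0,0,0],-1],[[0,0,0.06],[0,0,0],-1],[[0,0,0.06],[0,0,0],-1],[[0,0,0],[0,0,0],-1],[[0,0,0],[0,0,0],-1],[[0,0,0],[0,0,0],-0.1],[[0,0,0],[0,0,0],0],[[0,0,0],[0,0,0],0.1],[[0,0,0],[0,0,0],0.3],[[0,0,0],[0,0,0],0.5]]'; python3 -m pendant '[[[0,0,0],[0,0,0],1],[[0,0,0],[0,0,0],1],[[0,0,0],[0,0,0],1],[[0,0,0],[0,0,0],1],[[0,0,-0.5],[0,0,0],1],[[0,0,-0.8],[0,0,0],1],[[0,0,-1],[0,0,0],1],[[0,0,-1],[0,0,0],1],[[0,0,-1],[0,0,0],1],[[0,0,0],[0,0,0],1]]'; python3 go.py 613 95.5 181 12.6
```

```text
time: 17.87
tcp_pos: [0.4668, -0.0301, 0.0998]
tool_rot: [1.967, 2.449, 0.0]
wrist_force: [-0.5, -0.0, 0.4]
width: 0.0607
gripper_force: 0.0
time: 18.7
tcp_pos: [0.469, -0.0303, 0.1892]
tool_rot: [1.963, 2.444, 0.007]
wrist_force: [0.9, 0.4, 0.3]
width: 0.0913
gripper_force: 0.0
t 18.7 tcp [469.  -30.3 189.2] fing 12.5 w 91.3 gf 0.0 F [0.9 0.4 0.3] q6 -0.31
turn total [ 0.0012  0.0004 -0.0004] shift units (after turn) [4.57 8.4  0.41]
```

```bash
python3 -m pendant '[[[0.45,0.84,0],[0,0,0],1],[[0.46,0.84,0],[0,0,0],1],[[0.46,0.84,0],[0,0,0],1],[[0.46,0.84,0],[0,0,0],1],[[0.46,0.84,0],[0,0,0],1],[[0.46,0.84,0],[0,0,0],1],[[0.46,0.84,0],[0,0,0],1],[[0.46,0.84,0],[0,0,0],1],[[0.46,0.84,0],[0,0,0],1],[[0.46,0.84,0],[0,0,0],1]]'; python3 -m pendant '[[[0,0,0.5],[0,0,0],1],[[0,0,1],[0,0,0],1],[[0,0,1],[0,0,0],1],[[0,0,1],[0,0,0],1],[[0,0,1],[0,0,0],1],[[0,0,0],[0,0,0],1],[[0,0,0],[0,0,0],1],[[0,0,0],[0,0,0],1],[[0,0,0],[0,0,0],1],[[0,0,0],[0,0,0],1]]'; python3 go.py 613 95.5 30 12.6;  python3 - <<'E'
from h import *
im,W,d,R,t=cam("top"); a=cv2.resize(im[110:250,220:440],None,fx=3,fy=3,interpolation=cv2.INTER_CUBIC); save("t4",a)
E
```

```text
time: 19.53
tcp_pos: [0.6109, 0.0964, 0.1843]
tool_rot: [-1.966, -2.449, 0.002]
wrist_force: [0.3, 1.4, 0.9]
width: 0.0913
gripper_force: 0.0
time: 20.37
tcp_pos: [0.6115, 0.0958, 0.0969]
tool_rot: [1.966, 2.448, 0.003]
wrist_force: [-1.0, -0.2, 0.2]
width: 0.0913
gripper_force: 0.0
t 20.37 tcp [611.5  95.8  96.9] fing 12.5 w 91.3 gf 0.0 F [-1.  -0.2  0.2] q6 -0.08
turn total [ 0.0004  0.0001 -0.0004] shift units (after turn) [-0.03  0.07  3.35]
```

View pics/t4.png

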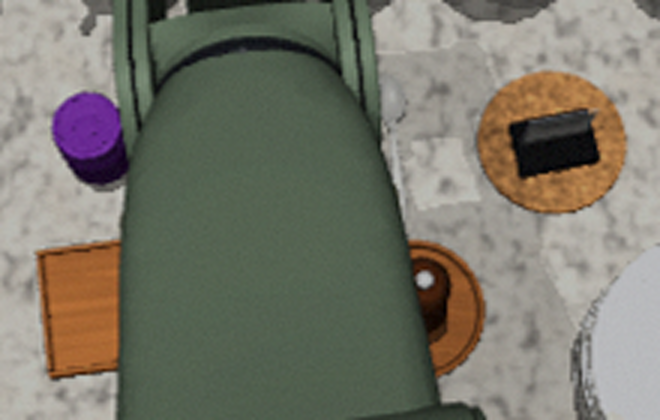

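The mill stands on the round tray (knob at crop (424,280)) and the sign is still on the cork. The arm hides the jar, but the gripper is aligned on the measured axis, so I'll descend and grip.

```bash
python3 -m pendant '[[[0,0.07,0.3],[0,0,0],1],[[0,0,0.5],[0,0,0],1],[[0,0,0.5],[0,0,0],1],[[0,0,0.5],[0,0,0],1],[[0,0,0.5],[0,0,0],1],[[0,0,0.5],[0,0,0],1],[[0,0,0.5],[0,0,0],1],[[0,0,0],[0,0,0],0.7],[[0,0,0],[0,0,0],0.5],[[0,0,0],[0,0,0],0.4]]' 40; python3 -m pendant '[[[0,0,0],[0,0,0],0.3],[[0,0,0],[0,0,0],0.2],[[0,0,0],[0,0,0],0],[[0,0,0],[0,0,0],-1],[[0,0,0],[0,0,0],-1],[[0,0,0],[0,0,0],-1],[[0,0,0],[0,0,0],-1],[[0,0,-0.1],[0,0,0],-1],[[0,0,-0.3],[0,0,0],-1],[[0,0,-0.5],[0,0,0],-1]]' 40; python3 go.py 464.5 220.2 90 9.1
```

```text
time: 21.25
tcp_pos: [0.6124, 0.0961, 0.0297]
tool_rot: [1.967, 2.449, 0.001]
wrist_force: [-0.2, -0.1, -0.1]
width: 0.0738
gripper_force: 0.0
time: 22.08
tcp_pos: [0.6102, 0.0958, 0.0462]
tool_rot: [-1.965, -2.447, 0.006]
wrist_force: [-0.3, -0.5, -2.2]
width: 0.0584
gripper_force: 40.0
t 22.08 tcp [610.2  95.8  46.2] fing 12.5 w 58.4 gf 40.0 F [-0.3 -0.5 -2.2] q6 -0.08
turn total [-0.0008 -0.      0.0094] shift units (after turn) [ 7.29 -6.21 -2.19]
```

```bash
python3 -m pendant '[[[0,0,-0.8],[0,0,0],-1],[[0,0,-0.8],[0,0,0],-1],[[0,0,-0.6],[0,0,0],-1],[[0,0,-0.2],[0,0,0],-1],[[0.4,-0.3,0],[0,0,0],-1],[[0.8,-0.6,0],[0,0,0],-1],[[1,-0.75,0],[0,0,0],-1],[[1,-0.75,0],[0,0,0],-1],[[1,-0.75,0],[0,0,0],-1],[[1,-0.75,0],[0,0,0],-1]]'; python3 -m pendant '[[[1,-0.75,0],[0,0,0],-1],[[0.9,-0.7,0],[0,0,0],-1],[[0.5,-0.4,0],[0,0,0],-1],[[0,0,0],[0,0,0],-1],[[0,0,0],[0,0,0],-1],[[0,0,0],[0,0,0],-1],[[0,0,0],[0,0,0],-1],[[0,0,0],[0,0,0],-1],[[0,0,0],[0,0,0],-1],[[0,0,0],[0,0,0],-1]]'; python3 go.py 464.5 220.2 30 12.5
```

```text
time: 22.92
tcp_pos: [0.5109, 0.1814, 0.0945]
tool_rot: [-1.966, -2.448, 0.004]
wrist_force: [0.3, 0.3, -2.0]
width: 0.0581
gripper_force: 40.0
time: 23.75
tcp_pos: [0.4674, 0.2193, 0.0954]
tool_rot: [1.968, 2.449, -0.0]
wrist_force: [0.4, -0.1, -2.3]
width: 0.0582
gripper_force: 40.0
t 23.75 tcp [467.4 219.3  95.4] fing 12.4 w 58.2 gf 40.0 F [ 0.4 -0.1 -2.3] q6 0.2
turn total [-0.      0.     -0.0002] shift units (after turn) [ 0.07 -0.13  3.27]
```

```bash
python3 -m pendant '[[[0.07,-0.13,0.4],[0,0,0],-1],[[0,0,0.6],[0,0,0],-1],[[0,0,0.6],[0,0,0],-1],[[0,0,0.6],[0,0,0],-1],[[0,0,0.5],[0,0,0],-1],[[0,0,0.2],[0,0,0],-1],[[0,0,0.1],[0,0,0],-1],[[0,0,0.1],[0,0,0],-1],[[0,0,0.05],[0,0,0],-1],[[0,0,0],[0,0,0],-1]]'; python3 go.py 464.5 220.2 30 12.5
python3 - <<'E'
from h import *
im,W,d,R,t=cam("scene"); save("s5",cv2.resize(im[160:310,190:370],None,fx=4,fy=4,interpolation=cv2.INTER_CUBIC))
E
```

```text
time: 24.58
tcp_pos: [0.4644, 0.2206, 0.0328]
tool_rot: [1.967, 2.449, 0.001]
wrist_force: [0.0, 0.7, -2.6]
width: 0.0582
gripper_force: 40.0
t 24.58 tcp [464.4 220.6  32.8] fing 12.5 w 58.2 gf 40.0 F [ 0.   0.7 -2.6] q6 0.2
turn total [ 0.0001 -0.     -0.0001] shift units (after turn) [-0.02 -0.    0.14]
```

View pics/s5.png

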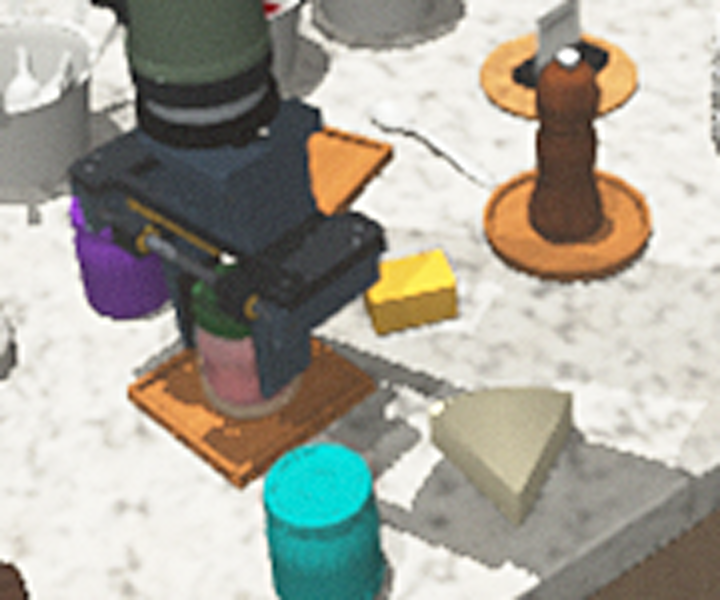

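The jar hovers upright over the middle of the square tray, with its base at crop (250,390). Lowering it the last 3 mm and releasing.

```bash
python3 -m pendant '[[[0,0,0.05],[0,0,0],-1],[[0,0,0.05],[0,0,0],-1],[[0,0,0.04],[0,0,0],-1],[[0,0,0],[0,0,0],-1],[[0,0,0],[0,0,0],-1],[[0,0,0],[0,0,0],0.3],[[0,0,0],[0,0,0],0.4],[[0,0,0],[0,0,0],0.5],[[0,0,0],[0,0,0],0.7],[[0,0,0],[0,0,0],1]]'; python3 -m pendant '[[[0,0,0],[0,0,0],1],[[0,0,0],[0,0,0],1],[[0,0,-0.3],[0,0,0],1],[[0,0,-0.7],[0,0,0],1],[[0,0,-1],[0,0,0],1],[[0,0,-1],[0,0,0],1],[[0,0,-1],[0,0,0],1],[[0,0,-1],[0,0,0],1],[[0,0,-1],[0,0,0],1],[[0,0,-1],[0,0,0],1]]'; python3 go.py 611 -143 185 12.6
python3 - <<'E'
from h import *
im,W,d,R,t=cam("top"); np.set_printoptions(precision=1,suppress=True)
hsv=cv2.cvtColor(im,cv2.COLOR_RGB2HSV); V=hsv[...,2]
m=big(box(380,135,430,180)&(W[...,2]>.045)); print("card",m.sum(),rect(d,R,t,m,.070),np.nanmean(W[m],0)*1000)
m=big(box(380,135,430,180)&(V<70)); print("foot",m.sum(),rect(d,R,t,m,.020))
E
```

```text
time: 25.47
tcp_pos: [0.4642, 0.2205, 0.0296]
tool_rot: [1.967, 2.449, 0.0]
wrist_force: [-0.5, 0.2, 0.1]
width: 0.079
gripper_force: 0.0
time: 26.3
tcp_pos: [0.464, 0.2204, 0.1712]
tool_rot: [1.967, 2.449, 0.001]
wrist_force: [-0.6, 0.1, -0.3]
width: 0.0913
gripper_force: 0.0
t 26.3 tcp [464.  220.4 171.2] fing 12.5 w 91.3 gf 0.0 F [-0.6  0.1 -0.3] q6 0.2
turn total [ 0.0001 -0.     -0.0004] shift units (after turn) [-19.34   3.21  -0.69]
card 100 (((609.0311279296875, -139.981689453125), (10.88641357421875, 57.02497863769531), 13.55856990814209), ((609.9398803710938, -139.76254272460938), 28.619539260864258), array([ 608.8, -139.2], dtype=float32)) [ 611.5 -140.7   61.3]
foot 490 (((605.8555908203125, -143.49110412597656), (46.85015106201172, 71.03994750976562), 12.717041969299316), ((604.8529663085938, -143.8971405029297), 39.650917053222656), array([ 605.2, -142.9], dtype=float32))
```

```bash
python3 -m pendant '[[[-0.96,0.16,-0.2],[0,0,0],1],[[-0.96,0.16,-0.2],[0,0,0],1],[[-0.96,0.16,-0.2],[0,0,0],1],[[-0.96,0.16,0],[0,0,0],1],[[-0.96,0.16,0],[0,0,0],1],[[-0.96,0.16,0],[0,0,0],1],[[-0.96,0.16,0],[0,0,0],1],[[-0.96,0.16,0],[0,0,0],1],[[-0.96,0.16,0],[0,0,0],1],[[-0.96,0.16,0],[0,0,0],1]]'; python3 -m pendant '[[[-0.96,0.16,0],[0,0,0],1],[[-0.96,0.16,0],[0,0,0],1],[[-0.96,0.16,0],[0,0,0],1],[[-0.96,0.16,0],[0,0,0],1],[[-0.96,0.16,0],[0,0,0],1],[[-0.96,0.16,0],[0,0,0],1],[[-0.96,0.16,0],[0,0,0],1],[[-0.96,0.16,0],[0,0,0],1],[[-0.96,0.16,0],[0,0,0],1],[[-0.96,0.16,0],[0,0,0],1]]';  python3 -m pendant '[[[0,0,0.5],[0,0,0],1],[[0,0,1],[0,0,0],1],[[0,0,1],[0,0,0],1],[[0,0,1],[0,0,0],1],[[0,0,0.9],[0,0,0],0.5],[[0,0,0],[0,0,0],0.5],[[0,0,0],[0,0,0],0.5],[[0,0,0],[0,0,0],0.5],[[0,0,0],[0,0,0],0.5],[[0,0,0],[0,0,0],0.5]]';python3 go.py 611 -142 29 12.6
```

```text
time: 27.18
tcp_pos: [0.5369, 0.039, 0.1817]
tool_rot: [1.967, 2.45, -0.0]
wrist_force: [0.1, 0.4, -0.0]
width: 0.0912
gripper_force: 0.0
time: 28.02
tcp_pos: [0.6096, -0.1416, 0.1816]
tool_rot: [-1.967, -2.449, 0.0]
wrist_force: [0.3, 0.0, 0.1]
width: 0.0912
gripper_force: 0.0
time: 28.85
tcp_pos: [0.6103, -0.1407, 0.0952]
tool_rot: [1.965, 2.448, 0.002]
wrist_force: [0.4, 0.2, -0.4]
width: 0.0685
gripper_force: 0.0
t 28.85 tcp [ 610.3 -140.7   95.2] fing 12.5 w 68.5 gf 0.0 F [ 0.4  0.2 -0.4] q6 -0.46
turn total [ 0.0004  0.0002 -0.0004] shift units (after turn) [-0.07  0.02  3.31]
```

```bash
python3 -m pendant '[[[-0.07,0,0.4],[0,0,0],0.3],[[0,0,0.6],[0,0,0],0.2],[[0,0,0.6],[0,0,0],0.1],[[0,0,0.6],[0,0,0],0],[[0,0,0.6],[0,0,0],-0.3],[[0,0,0.5],[0,0,0],-0.4],[[0,0,0],[0,0,0],-0.6],[[0,0,0],[0,0,0],-0.7],[[0,0,0],[0,0,0],-0.8],[[0,0,0],[0,0,0],-0.9]]' 20; python3 -m pendant '[[[0,0,0],[0,0,0],-1],[[0,0,0],[0,0,0],-1],[[0,0,0],[0,0,0],-1],[[0,0,0],[0,0,0],-1],[[0,0,0],[0,0,0],-1],[[0,0,0],[0,0,0],-1],[[0,0,0],[0,0,0],-1],[[0,0,-0.2],[0,0,0],-1],[[0,0,-0.3],[0,0,0],-1],[[0,0,-0.5],[0,0,0],-1]]' 20;python3 go.py 619 92.5 110 25.8
```

```text
time: 29.68
tcp_pos: [0.6105, -0.1422, 0.0285]
tool_rot: [1.966, 2.448, 0.001]
wrist_force: [0.5, -0.1, 0.2]
width: 0.0088
gripper_force: 0.0
time: 30.52
tcp_pos: [0.6084, -0.1417, 0.0468]
tool_rot: [-1.965, -2.447, 0.003]
wrist_force: [0.2, 0.7, -0.8]
width: 0.002
gripper_force: 20.0
t 30.52 tcp [ 608.4 -141.7   46.8] fing 12.5 w 2.0 gf 20.0 F [ 0.2  0.7 -0.8] q6 -0.46
turn total [-0.0005 -0.0003 -0.037 ] shift units (after turn) [10.31  5.57 -3.16]
```

```bash
python3 -m pendant '[[[0,0,-0.8],[0,0,0],-1],[[0,0,-0.8],[0,0,0],-1],[[0,0,-0.8],[0,0,0],-1],[[0,0,-0.7],[0,0,-0.0125],-1],[[0,0,0],[0,0,-0.0125],-1],[[0,0,0],[0,0,-0.012],-1],[[0.4,0.22,0],[0,0,0],-1],[[0.8,0.43,0],[0,0,0],-1],[[0.9,0.49,0],[0,0,0],-1],[[0.9,0.49,0],[0,0,0],-1]]'; python3 -m pendant '[[[0.9,0.49,0],[0,0,0],-1],[[0.9,0.49,0],[0,0,0],-1],[[0.9,0.49,0],[0,0,0],-1],[[0.9,0.49,0],[0,0,0],-1],[[0.9,0.49,0],[0,0,0],-1],[[0.9,0.49,0],[0,0,0],-1],[[0.9,0.49,0],[0,0,0],-1],[[0.6,0.3,0],[0,0,0],-1],[[0.3,0.2,0],[0,0,0],-1],[[0,0,0],[0,0,0],-1]]'; python3 go.py 619 92.5 28.5 25.8;  python3 - <<'E'
from h import *
im,W,d,R,t=cam("scene"); save("s6",cv2.resize(im[140:290,200:380],None,fx=4,fy=4,interpolation=cv2.INTER_CUBIC))
E
```

```text
time: 31.35
tcp_pos: [0.6127, -0.0726, 0.1098]
tool_rot: [-1.673, -2.658, 0.0]
wrist_force: [0.8, -0.3, -0.0]
width: 0.0021
gripper_force: 20.0
time: 32.18
tcp_pos: [0.6211, 0.0916, 0.1097]
tool_rot: [-1.668, -2.662, -0.0]
wrist_force: [-0.4, -0.0, -0.5]
width: 0.0019
gripper_force: 20.0
t 32.18 tcp [621.1  91.6 109.7] fing 25.9 w 1.9 gf 20.0 F [-0.4 -0.  -0.5] q6 -0.32
turn total [-0.     -0.      0.0001] shift units (after turn) [ 0.09 -0.07  4.06]
```

View pics/s6.png

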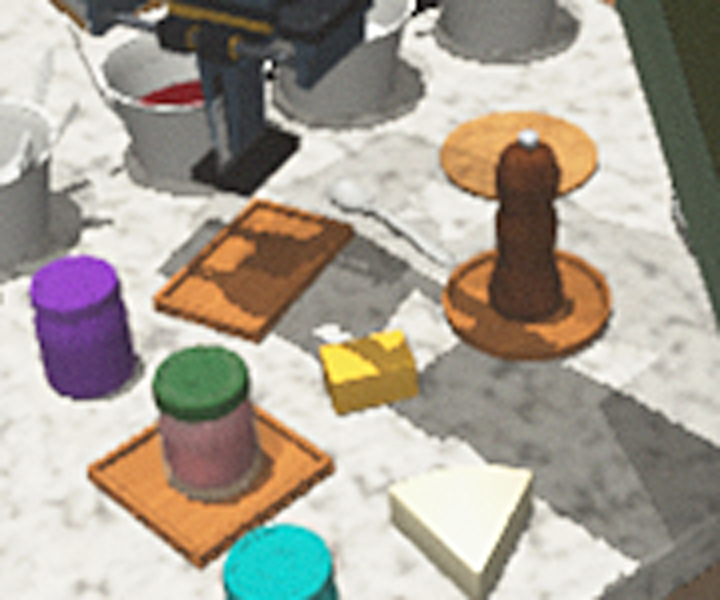

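The jar stands on the square tray (crop (208,430)) and the mill on the round tray. The sign hangs level above the oblong tray, parallel to its long sides. Lowering and releasing.

```bash
python3 -m pendant '[[[0.08,-0.07,0.5],[0,0,0],-1],[[0,0,0.7],[0,0,0],-1],[[0,0,0.7],[0,0,0],-1],[[0,0,0.7],[0,0,0],-1],[[0,0,0.6],[0,0,0],-1],[[0,0,0.4],[0,0,0],-1],[[0,0,0.2],[0,0,0],-1],[[0,0,0.1],[0,0,0],-1],[[0,0,0.05],[0,0,0],-1],[[0,0,0],[0,0,0],-1]]'; python3 go.py 619 92.5 28.5 25.8; python3 -m pendant '[[[0,0,0.06],[0,0,0],-1],[[0,0,0.06],[0,0,0],-1],[[0,0,0],[0,0,0],-1],[[0,0,0],[0,0,0],-0.9],[[0,0,0],[0,0,0],-0.8],[[0,0,0],[0,0,0],-0.5],[[0,0,0],[0,0,0],0],[[0,0,0],[0,0,0],0],[[0,0,0],[0,0,0],0],[[0,0,0],[0,0,0],0]]'; python3 go.py 619 92.5 28.5 25.8
```

```text
time: 33.07
tcp_pos: [0.6196, 0.0907, 0.0311]
tool_rot: [1.67, 2.66, 0.001]
wrist_force: [0.2, 0.0, -0.8]
width: 0.0025
gripper_force: 20.0
t 33.07 tcp [619.6  90.7  31.1] fing 25.8 w 2.5 gf 20.0 F [ 0.2  0.  -0.8] q6 -0.32
turn total [ 0.0001  0.0001 -0.0001] shift units (after turn) [0.09 0.01 0.13]
time: 33.9
tcp_pos: [0.6193, 0.0909, 0.0284]
tool_rot: [1.67, 2.661, -0.0]
wrist_force: [-0.0, -0.7, -0.2]
width: 0.0396
gripper_force: 0.0
t 33.9 tcp [619.3  90.9  28.4] fing 25.8 w 39.6 gf 0.0 F [-0.  -0.7 -0.2] q6 -0.32
turn total [ 0.  0. -0.] shift units (after turn) [ 0.08  0.02 -0.01]
```

Retreat straight up, then back toward the right, to clear the view.

```bash
python3 -m pendant '[[[0,0,0],[0,0,0],0.5],[[0,0,-0.5],[0,0,0],0.5],[[0,0,-1],[0,0,0],0.5],[[0,0,-1],[0,0,0],0.5],[[0,0,-1],[0,0,0],0.5],[[0,0,-1],[0,0,0],0.5],[[0,0,-1],[0,0,0],0.5],[[0,0,-1],[0,0,0],0.5],[[0,0,-1],[0,0,0],0.5],[[0,0,-1],[0,0,0],0.5]]'; python3 -m pendant '[[[-1,0,-0.2],[0,0,0],0.5],[[-1,0,-0.2],[0,0,0],0.5],[[-1,0,-0.2],[0,0,0],0.5],[[-1,0,0],[0,0,0],0.5],[[-1,0,0],[0,0,0],0.5],[[-1,0,0],[0,0,0],0.5],[[-1,0,0],[0,0,0],0.5],[[-1,0,0],[0,0,0],0.5],[[-1,0,0],[0,0,0],0.5],[[-1,0,0],[0,0,0],0.5]]'; python3 -m pendant '[[[-1,-0.8,0],[0,0,0],0.5],[[-1,-0.8,0],[0,0,0],0.5],[[-1,-0.8,0],[0,0,0],0.5],[[-1,-0.8,0],[0,0,0],0.5],[[-1,-0.8,0],[0,0,0],0.5],[[-1,-0.8,0],[0,0,0],0.5],[[-1,-0.8,0],[0,0,0],0.5],[[-1,-0.8,0],[0,0,0],0.5],[[-1,-0.8,0],[0,0,0],0.5],[[-1,-0.8,0],[0,0,0],0.5]]'
python3 - <<'E'
from h import *
im,W,d,R,t=cam("top"); np.set_printoptions(precision=1,suppress=True)
hsv=cv2.cvtColor(im,cv2.COLOR_RGB2HSV); H,S,V=[hsv[...,i].astype(int) for i in range(3)]
def f(n,b,zmin,z):
    m=big(box(*b)&(W[...,2]>zmin)); r=rect(d,R,t,m,z); print(n,m.sum(),r[0],r[2],np.nanmean(W[m],0)*1000)
f("jar",(225,175,285,240),.07,.08); f("mill",(330,180,385,240),.105,.125); f("card",(285,125,340,175),.045,.069)
m=big((V<70)&box(285,125,340,178)); print("foot",rect(d,R,t,m,.019))
m=big((S>120)&(H>=20)&(H<35)&box(285,195,325,230)); print("cheese",rect(d,R,t,m,.03))
save("t7",cv2.resize(im[110:310,205:445],None,fx=3,fy=3,interpolation=cv2.INTER_CUBIC))
E
```

```text
time: 34.73
tcp_pos: [0.6191, 0.0909, 0.2003]
tool_rot: [1.669, 2.661, 0.001]
wrist_force: [0.0, 0.0, -0.3]
width: 0.0685
gripper_force: 0.0
time: 35.57
tcp_pos: [0.7065, -0.0901, 0.2112]
tool_rot: [1.669, 2.661, 0.0]
wrist_force: [-0.5, -0.3, 0.9]
width: 0.0684
gripper_force: 0.0
time: 36.4
tcp_pos: [0.6487, -0.34, 0.2113]
tool_rot: [1.669, 2.661, -0.0]
wrist_force: [-0.1, 0.0, 0.3]
width: 0.0688
gripper_force: 0.0
jar 478 ((464.29498291015625, 219.12234497070312), (53.604881286621094, 55.65168762207031), 1.198236346244812) [464.2 218.6] [464.1 218.4  80.8]
mill 294 ((464.3953552246094, -27.214372634887695), (39.95222091674805, 39.40516662597656), 1.1397770643234253) [464.7 -27.1] [463.9 -26.8 129.2]
card 108 ((618.1199951171875, 90.47831726074219), (11.462120056152344, 56.612892150878906), 26.480091094970703) [617.7  91.4] [620.5  91.8  60.3]
foot (((614.718505859375, 87.66722106933594), (46.61149597167969, 65.98763275146484), 24.83968734741211), ((614.880126953125, 88.0477066040039), 37.948909759521484), array([614.5,  87.9], dtype=float32))
cheese (((466.4179992675781, 101.26153564453125), (55.58723449707031, 37.41518783569336), 70.34797668457031), ((466.0353698730469, 101.28536987304688), 31.358720779418945), array([466.5, 101.1], dtype=float32))
```

View pics/t7.png

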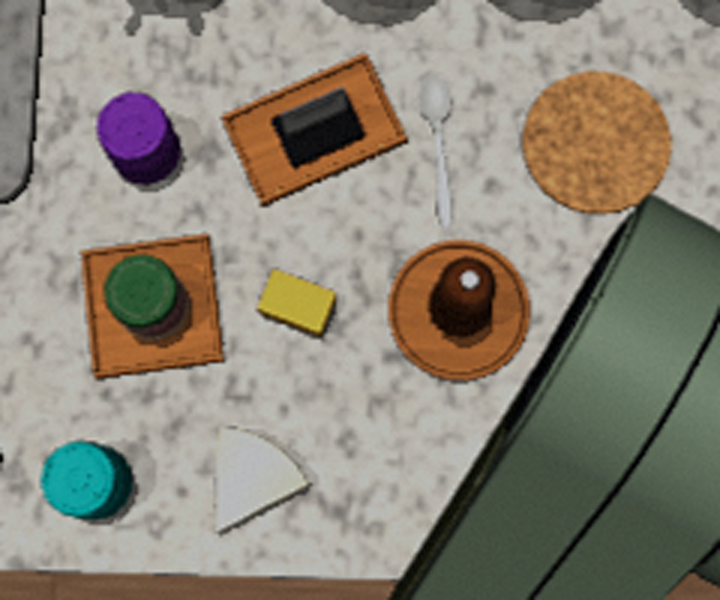

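All three stand upright on their own trays, about 2–4 mm from the centres. The sign's card is within about 1° of the oblong tray's long sides, and the cheese and spoon are where they were. Handing in.

```bash
python3 -c "
from station import arm; print(arm.sign_off())"
```

```text
the job is handed in; nothing more can be done
None
```

The job is handed in at about 36 s of the 104 s: the mill, jar and sign each stand upright within about 5 mm of the middle of their own trays, the sign's card along the oblong tray's long sides, and the cheese and teaspoon are where they were.

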